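# Pin the sample carriage at its station

### The arm

A 7-joint arm with a two-finger parallel gripper is mounted at the origin on a cart in front of the work surface, level with it; the furniture and walls round the work are solid. World frame = base frame: x ahead of the robot, y to its left, z up, the work surface at z = 0. Lengths are in mm, angles in rad, forces in N, time in s.
With the tool pointing down it reaches from about 350 to 900 mm from the base axis. Payload 8.1 kg.
Tool frame: the origin (TCP) lies midway between the tips of the shut fingers; the grasp point (between the pads) lies 19 mm behind it; z points along the fingers, y is the line along which they close (so a half turn about z gives the same grasp; the last joint's range is limited). The gripper opens to 92 mm and grips with 3 to 60 N. Pads are 19 mm wide; open, the fingers measure 130 mm over their backs; the gripper's body (75 mm by 190 mm) begins 47 mm behind the grasp point.
Start: joints at [1.217, 0.434, 0.025, 1.573, -0.012, 1.134, -0.075], TCP at [155.087, -605.466, 226.742] pointing down, gripper open.
Joint ranges: [-2.62, 2.62], [-0.44, 2.09], [-1.27, 1.32], [0.08, 2.57], [-1.32, 4.46], [0.12, 2], [-2.74, 2.74]. Speed limits (rad/s): [2.22, 2.22, 3.01, 3.01, 3.14, 3.14, 3.14].

### API

Orientations are given as a 3x3 rotation matrix whose columns are the frame's x, y, z axes.
In Python, from rig import * gives the robot as it stands. Calls block until the motion is done:
- move_ptp(position, orientation): joint-space move of the TCP to a pose.
- line_to(position, frame=None, feed=150): straight line of the TCP; frame=None keeps the orientation; feed is the mean speed in mm/s.
- move_joints(angles): joint-space move.
- command_gripper(opening): finger opening in mm; the grip force is fixed at half the most; returns when the fingers have stopped.
- sleep(seconds).
- solve_ik(position, orientation): joint angles nearest the present ones, or None.
- observe(): the state.
- capture(name): name is "scene" or "top"; returns a dict with "image" (384x512x3 uint8, red, green, blue), "vertical_fov" (degrees; the focal length in pixels is half the picture's height over the tangent of half this angle, whatever the lens; pixels are square), "cx", "cy" (the principal point, pixels), "k1" (the pictures are not rectified: a ray, as slopes to the right and down, at radius r is drawn at 1 + k1 r^2 times it, then the intrinsics apply), "camera_from_world" (4x4, takes a point from world to camera coordinates). Camera axes: x right, y down, z forward; pixel columns grow to the right and rows downward; lengths in mm; the calibration is good to about 2 mm. A picture is of the moment at which its call begins. There is no depth.
A pose or a line that the arm cannot do raises MotionError and nothing moves.
- close_job(): hands the job in; it is judged then, once.
Trained networks look in a picture, given as the dict that the camera call returned (one of the last four; its "shot" number tells which), for a name from the list of things; names that differ only in an ending like _2 or _b are one class to them, and where a whole thing is asked for, a point or a joint stands for the part that bears it (a point fixed in the world has none). Each returns a list of dicts, best first, with "score" (0 to 1); they miss things now and then, are a little off and sometimes report something else, mostly with a low value. They report only what shows in the picture. A call takes as long as a camera call.
- masks_of(name, picture): "mask" (384x512 bool, what is visible of it) and "rect" ([left, top, width, height] in pixels, round what is visible of it).
The state is a dict: "clock": time; "joint_pos": joint angles; "qvel": joint speeds; "effort": joint torques, N m; "position": TCP position; "orientation": TCP orientation; "contact_force": force on the tool from outside, world axes, zero at the start; "torque": the same for the moment, N m; "grip_width": finger opening in mm; "grasp_force": force on a finger pad.
Only numpy, scipy, OpenCV 4.12 (cv2) and the standard library are available. Lean on these libraries where they do the work, as an engineer would, in place of code of your own. Each camera call takes 0.05 s, during which the arm holds its last target. There are 200 camera calls.

### The job

Lock the blue sample carriage at its station: push it gently along its rail towards the grey fork until the hole in its steel bar comes under the red-headed lock pin and the pin's nose drops in and holds it (do not force it on against the pin), then press the pin down through bar and fork until its head sits fully down on the fork, and leave it there. Do not knock the jar, bottles and timer around the station.

Things in the scene. Friction and masses are not known exactly. Their poses are not given: they have to be found in the camera images.
- station: fixed aluminium base plate, 110 mm (its x) by 310 mm (its y), 12 mm thick, on the bench; origin in its middle at bench height, z up. Guide rods run along its y; on them slides the blue carriage. A grey fork, 60 mm (x) by 56 mm (y), stands 50 mm along +y from the origin
- fork_mouth (a point): centre of the hole in the fork's top face, 82 mm above the bench, where the pin's head must come to rest. Fork: cheeks 52 to 82 mm and 12 to 36 mm above the bench, an upright 17.5 mm hole through both, the steel bar running between them (bar top at 50 mm). A sprung ball in the lower cheek grips the pin: to push past it takes some 5 to 15 N
- lock_pin: loose upright pin, 80 mm long: red head 36 mm wide, 12 mm thick; below it a 16 mm shank, in all 68 mm down to the tip, ending in a 7 mm cone and a nose 8 mm wide, 8 mm long. At the start it stands in the upper cheek, nose on the bar, head 36 mm above the fork. Origin at the tip of the nose, z up along the pin
- pin_head_top (a point): centre of the top of the pin's red head (94 mm above the bench when fully home)
- carriage (a joint): carriage along the rail (m): grows towards the fork (station's +y), 0 to 0.075, starts at 0 to 0.025; rubs with about 3 N, stays where left. The bar is bolted on through slots, so its hole comes under the pin somewhere between 0.044 and 0.056. The nose then drops in by its weight and stops the carriage; pressed, the cone draws the bar into line if nothing holds the carriage
- carriage_top (a point): centre of the top of the blue carriage block, 90 mm (x) by 80 mm (y), 56 mm above the bench. A clear weighing cup is fixed on it 12 mm further to +y, 46 mm wide, rim 86 mm above the bench. From its +y end the steel bar, 28 mm wide and 12 mm thick, with one 17.5 mm hole, runs through the fork
- post_top (a point): centre of the top of the black push post on the carriage: upright, 18 mm wide, from 58 to 124 mm above the bench; push it towards the station's +y. The cup begins 15 mm ahead of the post's axis
- sample_jar: clear sample jar, 46 mm wide, 80 mm tall, loose bystander beside the station; origin in the middle of its underside
- blue_cap_bottle: brown bottle with blue cap, 33 mm wide, 76 mm tall, loose bystander beside the station; origin in the middle of its underside
- orange_cap_bottle: small bottle with orange cap, 33 mm wide, 76 mm tall, loose bystander beside the station; origin in the middle of its underside
- timer: round white kitchen timer, 70 mm wide, 53 mm tall, loose bystander beside the station; origin in the middle of its underside

How it is judged:
By the outcome, as a careful person would: the job done as asked, in the order asked, and still so for the second after the job is handed in, with the robot touching nothing.
It also fails if it takes over 45 s, if anything falls off the work surface, if the arm or the gripper's body presses on something with over 40 N, if the wrist force passes 120 N, or if a joint passes its speed limit or range.

## Working session

There is one attempt and no reset: what is moved stays moved. The work goes in short steps, each a Python script; the robot and the scene stay as the last script left them, time stands still between calls to the robot, and variables do not carry over. Pictures are saved under pics/ and viewed, at most 10 in all, crops included, and the job is handed in when it is done.

```bash
mkdir -p pics; ls; cat > h.py <<'E'
from rig import *
import numpy as np, cv2
from scipy.optimize import least_squares
def cam(d):
    f=d["image"].shape[0]/2/np.tan(np.radians(d["vertical_fov"])/2)
    return f,np.array([d["cx"],d["cy"]]),d["k1"],np.array(d["camera_from_world"])
def proj(d,P):
    f,c,k,T=cam(d); P=np.atleast_2d(P); q=P@T[:3,:3].T+T[:3,3]; s=q[:,:2]/q[:,2:]
    return c+f*s*(1+k*(s**2).sum(1,keepdims=True))
def ray(d,uv):
    f,c,k,T=cam(d); m=(np.array(uv,float)-c)/f; s=m.copy()
    for _ in range(30): s=m/(1+k*(s@s))
    R=T[:3,:3]; v=R.T@np.array([*s,1]); return -R.T@T[:3,3], v/np.linalg.norm(v)
def onz(d,uv,z):
    o,v=ray(d,uv); return o+v*(z-o[2])/v[2]
def tri(rs):
    A=sum(np.eye(3)-np.outer(v,v) for o,v in rs); b=sum((np.eye(3)-np.outer(v,v))@o for o,v in rs); return np.linalg.solve(A,b)
def save(d,n): cv2.imwrite("pics/"+n,d["image"][:,:,::-1])
E
python3 - <<'E'
from h import *
np.set_printoptions(precision=1,suppress=True)
s=observe(); print(s["clock"],s["position"],s["contact_force"])
ims=[]
for c in("scene","top"):
    d=capture(c); ims.append(d["image"]); T=cam(d)[3]; print(c,-T[:3,:3].T@T[:3,3],T[2,:3],d["vertical_fov"])
    for n in("station","lock_pin","carriage","pin_head_top","post_top","sample_jar","blue_cap_bottle","orange_cap_bottle","timer"):
        for r in masks_of(n,d)[:2]:
            m=r["mask"]; ys,xs=np.nonzero(m); print(n,round(r["score"],2),r["rect"],xs.mean().round(1),ys.mean().round(1))
    save(d,c+"0.png")
E
```

```text
pics
0.0 [ 154.9 -605.   225.9] [-0.7  0.1  0.1]
scene [-147.6  462.2  680.7] [ 0.7 -0.4 -0.6] 42.51424010458513
station 0.64 [222.7, 149.2, 110.5, 114.0] 279.2 211.7
lock_pin 0.68 [263.4, 173.9, 11.5, 27.7] 269.1 186.0
lock_pin 0.67 [220.8, 187.8, 16.0, 33.4] 227.4 204.3
carriage 0.81 [256.4, 144.5, 66.3, 79.5] 298.8 183.5
pin_head_top 0.85 [261.5, 174.6, 14.5, 24.7] 269.1 185.5
post_top 0.91 [258.3, 146.0, 67.7, 81.2] 298.1 184.0
sample_jar 0.81 [249.9, 164.8, 17.6, 34.4] 254.6 179.4
sample_jar 0.17 [259.1, 176.0, 19.4, 23.5] 268.8 185.4
blue_cap_bottle 0.69 [221.5, 186.6, 12.7, 35.4] 227.2 203.7
orange_cap_bottle 0.87 [280.9, 228.8, 16.0, 36.3] 289.1 248.2
timer 0.57 [313.5, 207.7, 33.7, 32.8] 332.4 225.0
top [491.6  27.9 961.5] [ 0.1 -0.  -1. ] 54.16038715713845
station 0.59 [225.3, 141.0, 132.9, 85.2] 291.3 182.4
lock_pin 0.53 [270.5, 180.0, 9.9, 17.9] 274.3 188.4
carriage 0.84 [255.6, 148.6, 90.4, 54.3] 316.6 171.3
pin_head_top 0.59 [264.1, 181.3, 18.3, 14.1] 274.0 188.1
pin_head_top 0.21 [283.0, 136.6, 20.5, 16.7] 290.5 143.5
post_top 0.84 [257.5, 148.8, 85.5, 51.7] 316.7 171.3
sample_jar 0.58 [282.4, 134.6, 18.2, 19.2] 290.4 143.7
blue_cap_bottle 0.62 [244.1, 148.8, 15.6, 14.5] 251.7 154.9
blue_cap_bottle 0.47 [256.7, 145.5, 86.9, 56.3] 317.5 170.9
orange_cap_bottle 0.7 [254.5, 225.1, 10.0, 14.1] 261.4 233.3
timer 0.64 [301.7, 209.3, 26.4, 28.6] 314.8 223.3
```

```bash
python3 - <<'E'
import cv2
a=cv2.imread("pics/scene0.png")[130:280,200:360]; b=cv2.imread("pics/top0.png")[110:260,210:370]
cv2.imwrite("pics/c0.png",cv2.resize(cv2.vconcat([a]),None,fx=5,fy=5)[:600,:800] if 0 else cv2.resize(a,(640,600),interpolation=2))
cv2.imwrite("pics/c1.png",cv2.resize(b,(640,600),interpolation=2))
E
```

```text
(no output)
```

View pics/c0.png

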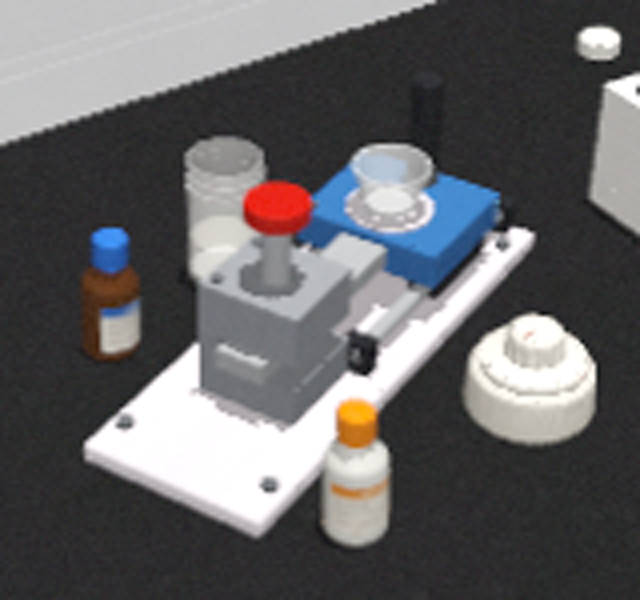

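View pics/c1.png

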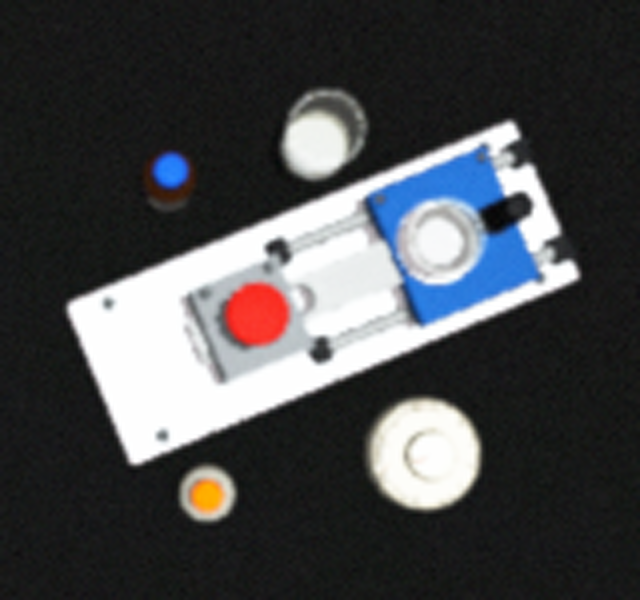

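The scene view shows the pin standing in the fork, with its head at crop (278,200). The post is behind the cup at crop (428,80). In the top view the head is at crop (258,313), the post top at about (518,205), and the plate corners are clear. Next I'll fit the station pose from both views.

```bash
cat > m.py <<'E'
from h import *
np.set_printoptions(precision=1,suppress=True)
S=capture("scene");T=capture("top")
def red(d):
    h=cv2.cvtColor(d["image"],cv2.COLOR_RGB2HSV); m=(((h[...,0]<6)|(h[...,0]>174))&(h[...,1]>150)&(h[...,2]>80)).astype(np.uint8)
    n,l,st,c=cv2.connectedComponentsWithStats(m); i=1+np.argmax(st[1:,4]); return c[i],st[i]
E
python3 - <<'E'
from m import *
rS,sS=red(S); rT,sT=red(T); print(rS,sS,rT,sT)
head=tri([ray(S,rS),ray(T,rT)]); print("head mid",head)
s0=lambda x,y:np.array([200+x/4-.4,130+y/4-.4]); t0=lambda x,y:np.array([210+x/4-.4,110+y/4-.4])
post=tri([ray(S,s0(428,80)),ray(T,t0(519,204))]); print("post",post)
ct=[t0(*p) for p in((68,305),(512,122),(580,275),(135,465))]; cs=[s0(88,447),None,s0(534,233),s0(260,526)]
for a,b in zip(ct,cs): print("corner",onz(T,a,12), tri([ray(T,a),ray(S,b)]) if b is not None else "")
P=np.array([onz(T,a,12) for a in ct]); print("centre",P.mean(0))
u=(P[0]+P[3]-P[1]-P[2])[:2]; print("len",np.linalg.norm(u)/2,"wid",np.linalg.norm(P[0]-P[3]),"ydir ang",np.degrees(np.arctan2(u[1],u[0])))
yd=u/np.linalg.norm(u); c=P.mean(0)[:2]; xd=np.array([yd[1],-yd[0]])
for n,p in(("head",head),("post",post)): print(n,(p[:2]-c)@xd,(p[:2]-c)@yd)
for n,uv in(("bluecap",t0(170,170)),("jarbase",t0(315,145)),("orange",t0(206,495)),("timer",t0(430,454))):
    p=onz(T,uv,{"bluecap":76,"jarbase":5,"orange":76,"timer":53}[n])[:2]; print(n,p,(p-c)@xd,(p-c)@yd)
E
```

```text
[269.  181.4] [261 175  17  14 187] [273.7 188.1] [266 181  16  15 187]
head mid [538.  -30.5 125.4]
post [ 601.8 -179.3  122.8]
corner [549.8  82.   12. ] [549.   80.7   9.9]
corner [ 670.1 -201.2   12. ] 
corner [ 572.  -244.6   12. ] [ 571.5 -246.    10.1]
corner [449.3  38.7  12. ] [449.1  38.6   9.6]
centre [560.3 -81.3  12. ]
len 308.21676592060334 wid 109.50165802298929 ydir ang 113.21608639296066
head -0.44337214660898994 55.426627434450495
post -0.5373166643931597 -106.43304925374277
bluecap [626.8  18.8] 100.52554008345389 65.79502833844846
jarbase [654.8 -75.1] 89.30761074947745 -31.56118955890519
orange [434.8  -3.9] -84.79783172438599 120.5996516524456
timer [ 458.8 -140.3] -116.5285070402551 -14.262763463224793
```

View pics/top0.png

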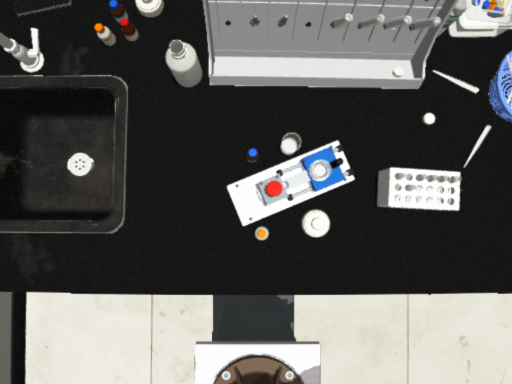

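View pics/scene0.png

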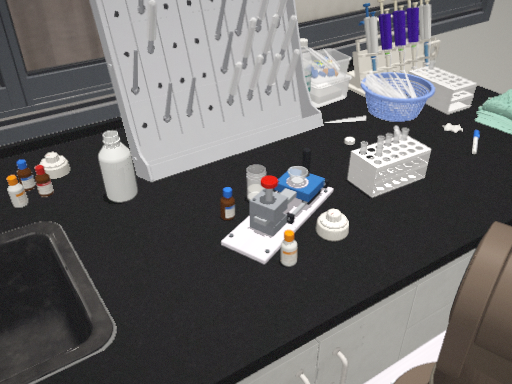

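```bash
python3 - <<'E'
from m import *
t0=lambda x,y:np.array([210+x/4-.4,110+y/4-.4])
c=np.array([560.3,-81.3]);a=np.radians(113.2);yd=np.array([np.cos(a),np.sin(a)]);xd=np.array([yd[1],-yd[0]])
L=lambda p:((p[:2]-c)@xd,(p[:2]-c)@yd)
print("hole",L(onz(T,t0(300,297),50)))
for q in((185,297),(262,262),(310,350),(222,382)): print("fork",L(onz(T,t0(*q),82)))
for q in((365,200),(490,148),(543,278),(418,324)): print("carr",L(onz(T,t0(*q),56)))
print("cup",L(onz(T,t0(438,240),86)))
W=lambda x,y,z:np.r_[c+x*xd+y*yd,z]
for sg in(1,-1):
    ty=sg*np.r_[xd,0];tz=np.array([0,0,-1.]);R=np.c_[np.cross(ty,tz),ty,tz]
    for x,y,z in((0,-145,200),(0,-145,95),(0,-60,95),(0,-60,200),(0,54,200),(0,54,94)):
        q=solve_ik(W(x,y,z),R); print(sg,y,z,None if q is None else np.round(q,2))
E
```

```text
hole (np.float64(1.7620730749829292), np.float64(21.009526538052164))
fork (np.float64(27.07807140198415), np.float64(87.1446574814416))
fork (np.float64(28.62982795025374), np.float64(37.34984000742247))
fork (np.float64(-29.974164357240596), np.float64(31.498479231436022))
fork (np.float64(-27.26778857671882), np.float64(86.45538656652043))
carr (np.float64(40.76553096007483), np.float64(-37.99766067927912))
carr (np.float64(40.739129969682594), np.float64(-121.51756686503883))
carr (np.float64(-44.944191331302775), np.float64(-119.8170039422281))
carr (np.float64(-41.13610938678907), np.float64(-38.05538862449058))
cup (np.float64(0.4433218990503036), np.float64(-63.02850043534619))
1 -145 200 [ 0.6  0.6 -0.6  1.5  0.3  1.2  0.4]
1 -145 95 [ 0.6  0.7 -0.6  1.6  0.4  1.   0.3]
1 -60 95 [ 0.6  0.6 -0.7  1.7  0.5  0.9  0.1]
1 -60 200 [ 0.6  0.5 -0.7  1.6  0.3  1.1  0.2]
1 54 200 [ 0.5  0.4 -0.7  1.8  0.3  1.1  0.1]
1 54 94 [ 0.5  0.6 -0.7  1.9  0.4  0.9 -0.1]
-1 -145 200 [ 0.2  0.5  0.1  1.5 -0.1  1.1 -2.4]
-1 -145 95 [ 0.2  0.6  0.1  1.6 -0.1  0.9 -2.4]
-1 -60 95 [ 0.1  0.5  0.1  1.8 -0.1  0.8 -2.5]
-1 -60 200 [ 0.1  0.4  0.   1.7 -0.   1.1 -2.6]
-1 54 200 [-0.8  0.5  1.2  1.9 -0.5  1.1 -2.2]
-1 54 94 [-0.8  0.7  1.1  2.  -0.8  1.  -2. ]
```

Both full views show free space around the station. The test-tube rack is at (420,190) in the top view, beyond the post end, and the drip rack is behind. I'll close the fingers, come down behind the post and push in small steps, watching the force and the pin head.

```bash
cat > k.py <<'E'
from m import *
c=np.array([560.3,-81.3]);a=np.radians(113.2);yd=np.array([np.cos(a),np.sin(a)]);xd=np.array([yd[1],-yd[0]])
W=lambda x,y,z:np.r_[c+x*xd+y*yd,z]
ty=np.r_[xd,0];tz=np.array([0,0,-1.]);R=np.c_[np.cross(ty,tz),ty,tz]
def st():
    s=observe(); F=np.array(s["contact_force"]); p=np.array(s["position"]); return s["clock"],p,(p[:2]-c)@yd,F[:2]@yd,F[2]
E
python3 - <<'E'
from k import *
command_gripper(0)
move_ptp(W(0,-146,250),R); line_to(W(0,-146,97),feed=180); sleep(.2)
print(st(), observe()["grip_width"]); save(capture("top"),"t2.png"); save(capture("scene"),"s2.png")
E
python3 - <<'E'
import cv2
a=cv2.imread("pics/s2.png")[110:260,220:380]; b=cv2.imread("pics/t2.png")[110:260,230:390]
cv2.imwrite("pics/c2.png",cv2.resize(cv2.hconcat([a,b]),(800,375),interpolation=2))
E
```

```text
(6.1083, array([ 618.5, -215.6,   98.1]), np.float64(-146.3767092484996), np.float64(0.4170503314695403), np.float64(0.5574091881340714)) 0.6247765863036302
```

View pics/c2.png

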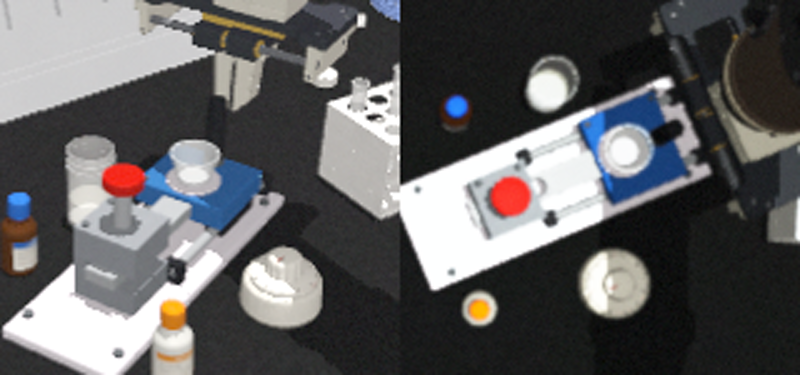

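The shut fingers stand behind the post in line with it: scene crop (237,85) against the post at (217,120). Now I push.

```bash
cat > push.py <<'E'
from k import *
import sys
y=float(sys.argv[1]);end=float(sys.argv[2]);step=float(sys.argv[3])
r0=red(S)[0]; rp=r0; print("r0",r0)
while y<end:
    y+=step; line_to(W(0,y,97),feed=25); t,p,yy,fy,fz=st(); r=red(capture("scene"))[0]
    print(round(t,2),round(y,1),round(yy,1),"fy %.1f fz %.1f"%(fy,fz),"red",r-r0)
    if r[1]-r0[1]>2 or abs(fy)>9: print("STOP");break
E
python3 push.py -146 -104 6
```

```text
r0 [269.  181.5]
6.7 -140.0 -139.7 fy -0.3 fz 0.2 red [-0. -0.]
7.14 -134.0 -133.8 fy 0.1 fz -0.1 red [0. 0.]
7.58 -128.0 -127.8 fy 0.6 fz -0.1 red [ 0. -0.]
8.03 -122.0 -121.9 fy -1.3 fz -0.1 red [ 1.5 -1.1]
8.47 -116.0 -115.4 fy -1.0 fz 0.7 red [ 1.5 -1.1]
8.91 -110.0 -109.5 fy -1.5 fz -1.5 red [ 1.5 -1.1]
9.35 -104.0 -103.5 fy -1.1 fz -0.7 red [ 1.5 -1.1]
```

```bash
python3 push.py -104 -82 1.2
```

```text
r0 [270.5 180.4]
9.75 -102.8 -102.9 fy -1.2 fz -0.2 red [0. 0.]
10.05 -101.6 -101.7 fy -2.4 fz -0.5 red [0. 0.]
10.35 -100.4 -100.3 fy -2.1 fz -0.7 red [-0.  0.]
10.65 -99.2 -99.0 fy -2.3 fz 0.1 red [-0.1  0.1]
10.95 -98.0 -97.8 fy -1.6 fz 0.3 red [-0.1  0.2]
11.25 -96.8 -96.7 fy -2.5 fz -0.0 red [-0.   0.2]
11.55 -95.6 -95.4 fy -1.6 fz -0.9 red [-0.   0.2]
11.85 -94.4 -94.1 fy -1.2 fz 0.2 red [-2.2 12.4]
STOP
```

The pin dropped. I'll back off the post, lift and measure.

```bash
python3 - <<'E'
from k import *
line_to(W(0,-112,97),feed=80); line_to(W(0,-112,180),feed=180)
S=capture("scene");T=capture("top"); print(red(S),red(T)); h=tri([ray(S,red(S)[0]),ray(T,red(T)[0])]); print(h,(h[:2]-c)@xd,(h[:2]-c)@yd, st())
a=cv2.resize(S["image"][130:280,200:360],(400,375),interpolation=2);b=cv2.resize(T["image"][110:260,220:380],(400,375),interpolation=2)
save({"image":cv2.hconcat([a,b])},"c3.png")
E
```

```text
(array([268.4, 194.1]), array([261, 188,  16,  13, 174], dtype=int32)) (array([273. , 188.5]), array([266, 182,  15,  14, 166], dtype=int32))
[539.2 -30.9  93.1] 0.4297007880799626 54.664916876152795 (13.075, array([ 603.3, -184.2,  178.3]), np.float64(-111.49241085795269), np.float64(0.09703059779982826), np.float64(-0.5002704867227804))
```

View pics/c3.png

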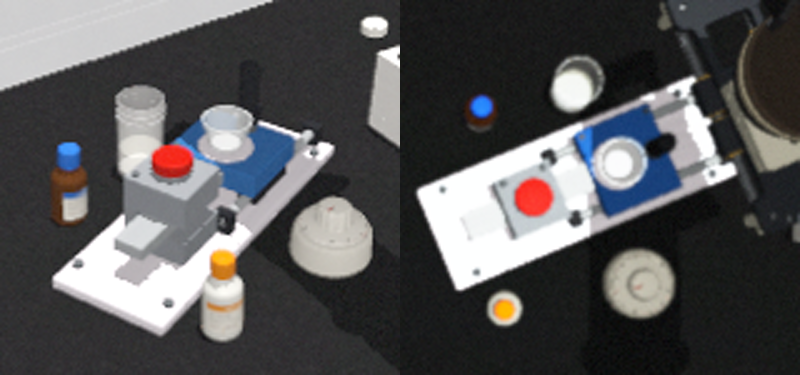

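The bar has come through the fork and the head now sits about 5 mm above home, with its middle at z≈93 and centre at world (539,−31). Bystanders haven't moved. Now I press.

```bash
python3 - <<'E'
from k import *
h=np.array([539.0,-30.8])
line_to([*h,180],feed=200); line_to([*h,106],feed=120); sleep(.2); z=106; base=st()[4]; print(st())
while z>88:
    z-=1; line_to([*h,z],feed=15); t,p,yy,fy,fz=st(); f=observe()["contact_force"]; print(round(t,2),z,p,np.array(f))
    if fz-base>28: break
S=capture("scene"); print(red(S))
line_to([*h,170],feed=120); sleep(.3); S=capture("scene");T=capture("top"); print(red(S),red(T),tri([ray(S,red(S)[0]),ray(T,red(T)[0])]),st()[0])
E
```

```text
(15.125, array([539.6, -30.8, 106.8]), np.float64(54.559161975225436), np.float64(-0.20758730429025346), np.float64(0.9050332227139687))
15.38 105 [539.  -30.8 105.1] [-0.  -0.7 -0.7]
15.62 104 [538.9 -30.8 103.9] [ 0.8 -0.5  0.5]
15.88 103 [538.9 -30.8 102.9] [0.6 0.7 0.6]
16.12 102 [538.9 -30.8 101.9] [ 0.5 -0.2  0.5]
16.38 101 [539.  -30.8 100.9] [0.1 0.1 0.2]
16.62 100 [538.9 -30.8  99.9] [0.4 1.4 0. ]
16.88 99 [539.  -30.8  99. ] [-0.4  0.8 -0.6]
17.12 98 [539.1 -30.7  98.1] [-0.4  1.3  1. ]
17.38 97 [539.3 -30.6  97.2] [0.2 0.5 2.6]
17.62 96 [539.3 -30.7  96. ] [0.7 0.6 0.8]
17.88 95 [539.2 -30.7  95. ] [0.7 0.6 3.2]
18.12 94 [539.2 -30.8  94.7] [-1.4  1.  10.8]
18.38 93 [539.3 -30.7  94.5] [-6.  -0.1 22.5]
18.62 92 [539.3 -30.7  94.4] [-9.1  0.8 32.8]
(array([268.7, 197.9]), array([261, 193,  16,  10, 101], dtype=int32))
(array([268.3, 195.9]), array([261, 190,  16,  13, 162], dtype=int32)) (array([124.3,  22.5]), array([120,  18,   9,  10,  71], dtype=int32)) [609.7 128.7 287.2] 19.875
```

```bash
python3 - <<'E'
from k import *
line_to(W(0,-112,220),feed=200); sleep(.3)
S=capture("scene");T=capture("top"); h=tri([ray(S,red(S)[0]),ray(T,red(T)[0])]); print(red(S),red(T),h,st()[0])
a=cv2.resize(S["image"][170:240,230:310],(460,400),interpolation=2);b=cv2.resize(T["image"][110:260,220:380],(340,400),interpolation=2)
save({"image":cv2.hconcat([a,b])},"c4.png")
E
```

```text
(array([268.3, 195.8]), array([261, 190,  16,  13, 168], dtype=int32)) (array([272.9, 188.5]), array([266, 182,  15,  14, 164], dtype=int32)) [539.4 -31.   88.6] 21.3917
```

View pics/c4.png

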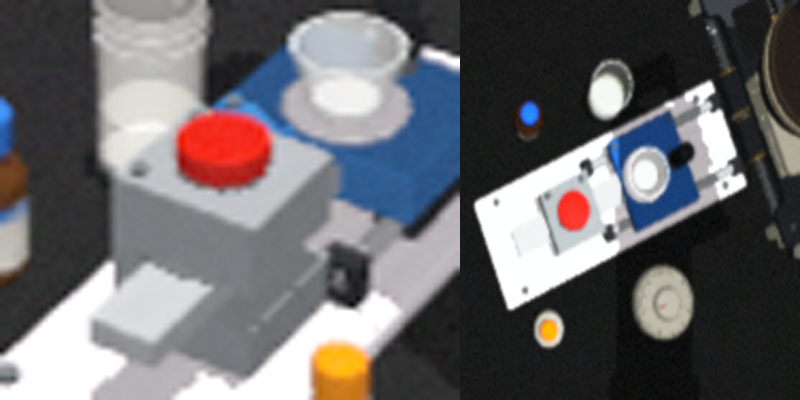

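The head sits flush on the fork at crop (223,150), middle at z≈88.6 against 88 nominal. The press ended on a hard stop at 94.4 mm, and the bystanders haven't moved.

```bash
python3 -c "
from rig import *
print(close_job())"
```

```text
the job is handed in; nothing more can be done
None
```

The carriage is locked and the job is handed in. The pin dropped into the bar as I pushed gently (about 2.5 N at most). I then pressed it to a hard stop at about 94 mm, with its head flush on the fork and the bystanders unmoved, at about 21 s on the clock.

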